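# Load the flask warmer with the poured denture flasks and put the empties away

### The job

The denture flasks left on the bench look alike, but some are poured with stone and the others are empty: heft each one to tell. Stand every poured flask flat on the floor of the steel warmer, side by side, then shut its lid fully and press its start button; stand the empty flasks flat in the white tray, before or after as suits you. Do not knock over the jar.

Things in the scene. Friction and masses are not known exactly. Their poses are not given: they have to be found in the camera images.
- flask_a: closed brass denture flask, D-shaped from above: 84 mm along its x (round end at +x), 60 mm wide (flat parallel sides at y = +-30 mm, from x = -42 to +12), 52 mm tall; origin at the centre of its underside, z up. All flasks look alike: poured (full of stone, 0.63 to 0.87 kg) or empty (0.25 to 0.35 kg), only the weight tells. May be absent.
- flask_b: closed brass denture flask, D-shaped from above: 84 mm along its x (round end at +x), 60 mm wide (flat parallel sides at y = +-30 mm, from x = -42 to +12), 52 mm tall; origin at the centre of its underside, z up. All flasks look alike: poured (full of stone, 0.63 to 0.87 kg) or empty (0.25 to 0.35 kg), only the weight tells. May be absent.
- flask_c: closed brass denture flask, D-shaped from above: 84 mm along its x (round end at +x), 60 mm wide (flat parallel sides at y = +-30 mm, from x = -42 to +12), 52 mm tall; origin at the centre of its underside, z up. All flasks look alike: poured (full of stone, 0.63 to 0.87 kg) or empty (0.25 to 0.35 kg), only the weight tells. May be absent.
- flask_d: closed brass denture flask, D-shaped from above: 84 mm along its x (round end at +x), 60 mm wide (flat parallel sides at y = +-30 mm, from x = -42 to +12), 52 mm tall; origin at the centre of its underside, z up. All flasks look alike: poured (full of stone, 0.63 to 0.87 kg) or empty (0.25 to 0.35 kg), only the weight tells. May be absent.
- flask_e: closed brass denture flask, D-shaped from above: 84 mm along its x (round end at +x), 60 mm wide (flat parallel sides at y = +-30 mm, from x = -42 to +12), 52 mm tall; origin at the centre of its underside, z up. All flasks look alike: poured (full of stone, 0.63 to 0.87 kg) or empty (0.25 to 0.35 kg), only the weight tells. May be absent.
- flask_f: closed brass denture flask, D-shaped from above: 84 mm along its x (round end at +x), 60 mm wide (flat parallel sides at y = +-30 mm, from x = -42 to +12), 52 mm tall; origin at the centre of its underside, z up. All flasks look alike: poured (full of stone, 0.63 to 0.87 kg) or empty (0.25 to 0.35 kg), only the weight tells. May be absent.
- warmer: low stainless flask warmer, fixed open-topped box 360 (its x) x 200 (its y) x 90 mm tall; origin at the centre of its underside. Walls 10 mm thick, flat inner floor 340 x 180 mm, 25 mm above the bench. Lid hinged along the -y side. On the +y side near the -x end a grey pod (100 x 50 mm, 55 mm tall, centred at x = -125, y = +125 mm) carries the start button.
- warmer_floor (a point): centre of the warmer's inner floor (25 mm above the bench), axes as the warmer's
- lid (a joint): angle of the warmer's flat lid (360 x 200 x 6 mm, 0.4 kg): 0 shut, 1.85 fully open (leaning back a little past upright). A stiff friction hinge keeps it at any angle; moving the handle takes 1 to 6 N. It may start shut or ajar.
- lid_handle (a point): middle of the lid's handle, a round bar 14 mm thick, 150 mm long, parallel to the hinge (the warmer's x), 240 mm from the hinge line, 40 mm beyond the lid's free edge (33 mm of clear gap for a finger), level with the lid. Shut, it is 93 mm above the bench.
- lid_hinge (a point): middle of the lid's hinge line (parallel to the warmer's x axis), at the warmer's -y edge, 90 mm above the bench
- start (a joint): travel of the white start button, 28 mm across, pushed straight down: 0 up, 0.006 m fully down at 5 N; springs back. It counts beyond 0.004.
- start_top (a point): centre of the start button's top, on the control pod, 73 mm above the bench
- tray: white enamelled tray for the empties, 320 mm (its x axis) by 200 mm (its y axis) outside, walls 5 mm thick and 26 mm tall, fixed; origin at the centre of its underside, floor 5 mm above the bench
- tray_floor (a point): centre of the tray's floor (5 mm above the bench), axes as the tray's
- jar: closed white jar, 56 mm across, 70 mm tall, standing between the flasks and the tray (origin at its foot); not part of the job
There are look-alikes about, which are no part of the job. What is shaped like the flask_c but green is not meant.

How it is judged:
On the way, in this order (a step that is already met when the one before it is completed fails the run):
1. every poured flask (one that rests with more than 4.8 N), and no empty one, stands flat on the warmer's floor, and the lid is shut (((x of flask_a in the frame of warmer_floor between -0.15 and 0.15 m and y of flask_a in the frame of warmer_floor between -0.075 and 0.075 m and z of flask_a in the frame of warmer_floor between -0.01 and 0.012 m and angle between flask_a's own z axis and vertical below 0.12 rad and contact force between flask_a and warmer above 4.8 N) or (contact force between flask_a and anything else below 4.8 N and contact force between flask_a and warmer below 0.5 N)) and ((x of flask_b in the frame of warmer_floor between -0.15 and 0.15 m and y of flask_b in the frame of warmer_floor between -0.075 and 0.075 m and z of flask_b in the frame of warmer_floor between -0.01 and 0.012 m and angle between flask_b's own z axis and vertical below 0.12 rad and contact force between flask_b and warmer above 4.8 N) or (contact force between flask_b and anything else below 4.8 N and contact force between flask_b and warmer below 0.5 N)) and ((x of flask_c in the frame of warmer_floor between -0.15 and 0.15 m and y of flask_c in the frame of warmer_floor between -0.075 and 0.075 m and z of flask_c in the frame of warmer_floor between -0.01 and 0.012 m and angle between flask_c's own z axis and vertical below 0.12 rad and contact force between flask_c and warmer above 4.8 N) or (contact force between flask_c and anything else below 4.8 N and contact force between flask_c and warmer below 0.5 N)) and ((x of flask_d in the frame of warmer_floor between -0.15 and 0.15 m and y of flask_d in the frame of warmer_floor between -0.075 and 0.075 m and z of flask_d in the frame of warmer_floor between -0.01 and 0.012 m and angle between flask_d's own z axis and vertical below 0.12 rad and contact force between flask_d and warmer above 4.8 N) or (contact force between flask_d and anything else below 4.8 N and contact force between flask_d and warmer below 0.5 N)) and ((x of flask_e in the frame of warmer_floor between -0.15 and 0.15 m and y of flask_e in the frame of warmer_floor between -0.075 and 0.075 m and z of flask_e in the frame of warmer_floor between -0.01 and 0.012 m and angle between flask_e's own z axis and vertical below 0.12 rad and contact force between flask_e and warmer above 4.8 N) or (contact force between flask_e and anything else below 4.8 N and contact force between flask_e and warmer below 0.5 N)) and ((x of flask_f in the frame of warmer_floor between -0.15 and 0.15 m and y of flask_f in the frame of warmer_floor between -0.075 and 0.075 m and z of flask_f in the frame of warmer_floor between -0.01 and 0.012 m and angle between flask_f's own z axis and vertical below 0.12 rad and contact force between flask_f and warmer above 4.8 N) or (contact force between flask_f and anything else below 4.8 N and contact force between flask_f and warmer below 0.5 N)) and value of joint lid below 0.06 rad), for 0.2 s.
2. with the lid shut, the start button is pressed (value of joint start above 0.004 m and value of joint lid below 0.06 rad).
At the end, for the whole second after the job is handed in: Every poured flask stands upright and flat (within 0.12 rad) on the warmer's floor inside its walls, every empty flask stands upright and flat on the tray's floor, the lid is shut (under 0.06 rad), after the start button was pressed with the warmer loaded and shut (((x of flask_a in the frame of warmer_floor between -0.15 and 0.15 m and y of flask_a in the frame of warmer_floor between -0.075 and 0.075 m and z of flask_a in the frame of warmer_floor between -0.01 and 0.012 m and angle between flask_a's own z axis and vertical below 0.12 rad) or (x of flask_a in the frame of tray_floor between -0.14 and 0.14 m and y of flask_a in the frame of tray_floor between -0.08 and 0.08 m and z of flask_a in the frame of tray_floor between -0.01 and 0.012 m and angle between flask_a's own z axis and vertical below 0.12 rad)) and ((x of flask_b in the frame of warmer_floor between -0.15 and 0.15 m and y of flask_b in the frame of warmer_floor between -0.075 and 0.075 m and z of flask_b in the frame of warmer_floor between -0.01 and 0.012 m and angle between flask_b's own z axis and vertical below 0.12 rad) or (x of flask_b in the frame of tray_floor between -0.14 and 0.14 m and y of flask_b in the frame of tray_floor between -0.08 and 0.08 m and z of flask_b in the frame of tray_floor between -0.01 and 0.012 m and angle between flask_b's own z axis and vertical below 0.12 rad)) and ((x of flask_c in the frame of warmer_floor between -0.15 and 0.15 m and y of flask_c in the frame of warmer_floor between -0.075 and 0.075 m and z of flask_c in the frame of warmer_floor between -0.01 and 0.012 m and angle between flask_c's own z axis and vertical below 0.12 rad) or (x of flask_c in the frame of tray_floor between -0.14 and 0.14 m and y of flask_c in the frame of tray_floor between -0.08 and 0.08 m and z of flask_c in the frame of tray_floor between -0.01 and 0.012 m and angle between flask_c's own z axis and vertical below 0.12 rad)) and ((x of flask_d in the frame of warmer_floor between -0.15 and 0.15 m and y of flask_d in the frame of warmer_floor between -0.075 and 0.075 m and z of flask_d in the frame of warmer_floor between -0.01 and 0.012 m and angle between flask_d's own z axis and vertical below 0.12 rad) or (x of flask_d in the frame of tray_floor between -0.14 and 0.14 m and y of flask_d in the frame of tray_floor between -0.08 and 0.08 m and z of flask_d in the frame of tray_floor between -0.01 and 0.012 m and angle between flask_d's own z axis and vertical below 0.12 rad)) and ((x of flask_e in the frame of warmer_floor between -0.15 and 0.15 m and y of flask_e in the frame of warmer_floor between -0.075 and 0.075 m and z of flask_e in the frame of warmer_floor between -0.01 and 0.012 m and angle between flask_e's own z axis and vertical below 0.12 rad) or (x of flask_e in the frame of tray_floor between -0.14 and 0.14 m and y of flask_e in the frame of tray_floor between -0.08 and 0.08 m and z of flask_e in the frame of tray_floor between -0.01 and 0.012 m and angle between flask_e's own z axis and vertical below 0.12 rad)) and ((x of flask_f in the frame of warmer_floor between -0.15 and 0.15 m and y of flask_f in the frame of warmer_floor between -0.075 and 0.075 m and z of flask_f in the frame of warmer_floor between -0.01 and 0.012 m and angle between flask_f's own z axis and vertical below 0.12 rad) or (x of flask_f in the frame of tray_floor between -0.14 and 0.14 m and y of flask_f in the frame of tray_floor between -0.08 and 0.08 m and z of flask_f in the frame of tray_floor between -0.01 and 0.012 m and angle between flask_f's own z axis and vertical below 0.12 rad)) and value of joint lid below 0.06 rad); the robot touches nothing.
It fails at once if the jar is knocked over (angle between jar's own z axis and vertical above 0.7 rad).
Of flask_a, flask_b, flask_c, flask_d, flask_e, flask_f only 4 to 6 are there at a start; the rules pass over those that are not, and their reading is None.
At some moment in a run one of flask_a, flask_b, flask_c, flask_d, flask_e, flask_f may be knocked a few centimetres aside while the robot is not near it.
Once in a run the grip may slacken for a moment while it holds something.
It also fails if it takes over 210 s, if anything falls off the work surface, if the arm or the gripper's body presses on something with over 40 N, if the wrist force passes 120 N, or if a joint passes its speed limit or range.

### The arm

A 6-joint arm with a two-finger parallel gripper is mounted at the origin on the work surface. World frame = base frame: x ahead of the robot, y to its left, z up, the work surface at z = 0. Lengths are in m, angles in rad, forces in N, time in s.
With the tool pointing down it reaches from about 0.3 to 0.775 m from the base axis. Payload 14.6 kg.
Tool frame: the origin (TCP) lies at the very end of the fingers, on their centre line; the grasp point (between the pads) lies 19 mm behind it; z points along the fingers, y is the line along which they close (so a half turn about z gives the same grasp; the last joint's range is limited). The gripper opens to 94 mm and grips with 3 to 60 N. Pads are 16 mm wide; open, the fingers measure 119 mm over their backs; the gripper's body (75 mm by 177 mm) begins 78 mm behind the grasp point.
Start: joints at [1.243, 0.3, 1.521, -0, 1.321, -0.067], TCP at [0.142, 0.531, 0.205] pointing down, gripper open.
Joint ranges: [-3.03, 3.03], [-0.79, 2.21], [0.23, 2.52], [-1.04, 4.18], [0, 3.07], [-2.55, 2.55]. Speed limits (rad/s): [2.22, 2.22, 2.57, 3.14, 3.14, 3.14].

### API

Orientations are given as [roll, pitch, yaw] about the fixed x, y, z axes, in that order (R = Rz(yaw) Ry(pitch) Rx(roll)).
In Python, from station import ctrl gives the robot as it stands.
- The arm moves only by the shell command python3 -m pendant 'ROWS' [OPENING] [FORCE]. ROWS is JSON, a list of rows, each a list of 2 entries, a list of its own where there are three numbers: the shift along the world's x, y, z in cm, then the turn about the world's z in rad. A call has 1 to 20 rows; each row shifts and turns the commanded pose from where the row before left it; what a row does not reach is not made up. A row lasts 1/12 s, in which the tool goes at most 41.7 mm and 7.16 degrees, less where a joint would pass 70% of its speed; a pose out of reach is approached as far as the arm can. A call is refused whole if a number of a shift passes 4.17 or a number of a turn 0.125, either way. A call with a gripper value outside its range is refused whole. OPENING is the opening, from 0 (shut) to 1 (fully open), set as the call begins (- or left out, the last holds). The fingers move at their own pace and stop on an object; FORCE is the grip in N (left out, the last holds). Time passes only in rows, so rows that do not move let the fingers close. It gives the time, the measured TCP pose, the force, the opening and the grip force at its end, in the units of the state.
- ctrl.get_obs(): the state, without advancing time (a new reading comes with each control period).
- ctrl.camera(name): name is "scene" or "side" or "wrist"; returns a dict with "color" (420x560x3 uint8, red, green, blue), "intrinsics" (3x3 intrinsics, pixels), "camera_from_world" (4x4, takes a point from world to camera coordinates). Camera axes: x right, y down, z forward; pixel columns grow to the right and rows downward; lengths in m; the calibration is good to about 2 mm. A picture is of the moment at which its call begins. There is no depth.
- ctrl.hand_in(): hands the job in; it is judged then, once.
The state is a dict: "time_s": time; "qpos": joint angles; "joint_vel": joint speeds; "tau": joint torques, N m; "ee_pos": TCP position; "eef_rot": TCP orientation; "force": force on the tool from outside, world axes, zero at the start; "moment": the same for the moment, N m; "grip_width": finger opening in m; "grip_force": force on a finger pad.
Only numpy, scipy, OpenCV 4.12 (cv2) and the standard library are available. Lean on these libraries where they do the work, as an engineer would, in place of code of your own. Each camera call takes 0.05 s, during which the arm holds its last target. There are 200 camera calls.

## Working session

There is one attempt and no reset: what is moved stays moved. The work goes in short steps, Python scripts to look and compute and a shell command to move; the robot and the scene stay as the last step left them, time stands still between calls to the robot, and variables do not carry over. Pictures are saved under pics/ and viewed, at most 14 in all, crops included, and the job is handed in when it is done.

```bash
mkdir -p pics; ls; python3 - <<'E'
from station import ctrl
import cv2, numpy as np
o=ctrl.get_obs(); print(o)
for n in ("scene","side"):
    c=ctrl.camera(n); cv2.imwrite(f"pics/{n}0.png",c["color"][:,:,::-1]); print(n,c["intrinsics"].tolist(),np.round(c["camera_from_world"],4).tolist())
E
```

```text
pics
{'time_s': 0.0, 'qpos': array([ 1.24339326e+00,  3.00411770e-01,  1.52160072e+00, -2.39046380e-05,
        1.32068756e+00, -6.66437012e-02]), 'joint_vel': array([ 0.0007006 , -0.00024749,  0.00088405, -0.00010214, -0.00072914,
        0.00239023]), 'tau': array([-3.41002451e-03, -5.31813097e+01, -3.52733731e+01,  7.07258773e-02,
        2.44798616e-02, -1.35742207e-04]), 'ee_pos': array([0.14174378, 0.53114452, 0.20491056]), 'eef_rot': array([-3.14048618e+00, -5.06431923e-05,  2.88083919e+00]), 'force': array([ 0.87432974, -0.25048709, -0.08802114]), 'moment': array([-0.03364057,  0.01567103,  0.00612059]), 'grip_force': 0.0, 'grip_width': 0.09381884766227384}
scene [[511.3565109780131, 0.0, 286.6906577008656], [0.0, 511.3565109780131, 216.71694057450352], [0.0, 0.0, 1.0]] [[0.0385, 0.9993, -0.0025, 0.0462], [0.8172, -0.0329, -0.5754, -0.3197], [-0.5751, 0.0201, -0.8179, 1.5866], [0.0, 0.0, 0.0, 1.0]]
side [[382.8424049429277, 0.0, 279.85631775990004], [0.0, 382.8424049429277, 202.1900591754487], [0.0, 0.0, 1.0]] [[-0.9972, -0.0738, 0.0119, 0.4474], [-0.0524, 0.5756, -0.8161, 0.1245], [0.0533, -0.8144, -0.5778, 0.9358], [0.0, 0.0, 0.0, 1.0]]
```

View pics/scene0.png

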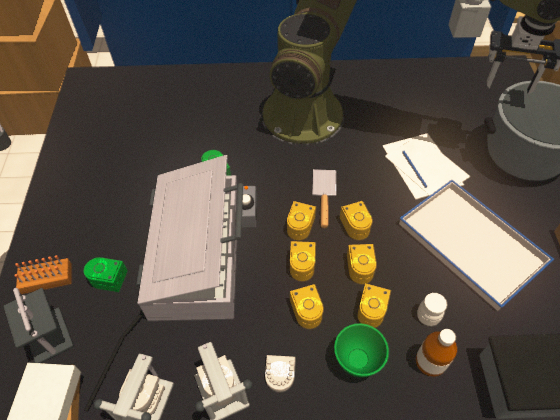

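View pics/side0.png

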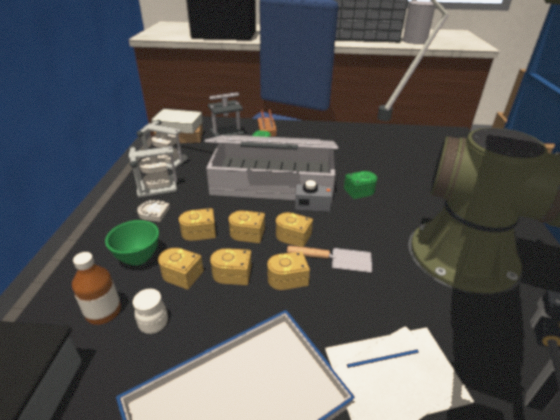

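Scene: six flasks near (301,220), (357,219), (302,258), (362,262), (307,306), (374,304); the tray is on the right, the warmer on the left with its lid ajar, and the jar at (432,308). Next I'll fit the flask outlines by their silhouettes in both views.

```bash
cat > h.py <<'E'
import numpy as np, cv2
from scipy.optimize import minimize
from station import ctrl
def proj(c,P):
    P=np.atleast_2d(P); T=c["camera_from_world"]; q=P@T[:3,:3].T+T[:3,3]; q=q@c["intrinsics"].T; return q[:,:2]/q[:,2:]
def back(c,uv,z):
    T=c["camera_from_world"]; R,t=T[:3,:3],T[:3,3]; o=-R.T@t
    d=R.T@np.linalg.solve(c["intrinsics"],[uv[0],uv[1],1.]); return o+d*(z-o[2])/d[2]
a=np.linspace(-np.pi/2,np.pi/2,13)
D=np.vstack([[[-.042,-.03],[-.042,.03]],np.c_[.012+.03*np.cos(a),.03*np.sin(a)]])
def prism(x,y,th,z0=0,h=.052):
    c,s=np.cos(th),np.sin(th); p=D@np.array([[c,s],[-s,c]])+[x,y]
    return np.vstack([np.c_[p,np.full(len(p),z0)],np.c_[p,np.full(len(p),z0+h)]])
def mask(c):
    h=cv2.cvtColor(c["color"],cv2.COLOR_RGB2HSV)
    return cv2.morphologyEx(cv2.inRange(h,(14,110,70),(34,255,255)),cv2.MORPH_CLOSE,np.ones((5,5)))
def iou(c,m,v,z0=0):
    q=proj(c,prism(*v,z0)); S=4
    lo=np.floor(q.min(0)-12).astype(int); hi=np.ceil(q.max(0)+12).astype(int)
    lo=np.maximum(lo,0); sub=m[lo[1]:hi[1],lo[0]:hi[0]]
    if sub.size==0: return 0
    sub=cv2.resize(sub,None,fx=S,fy=S,interpolation=cv2.INTER_LINEAR)>127
    im=np.zeros(sub.shape,np.uint8)
    cv2.fillConvexPoly(im,np.round((cv2.convexHull(q.astype(np.float32))[:,0]-lo+.5)*S-.5).astype(np.int32),1)
    i=(im&sub).sum(); return i/((im|sub).sum())
def fit(views,xy,z0=0,ths=np.arange(-3,3.2,.4)):
    ms=[(c,mask(c)) for c in views]
    f=lambda v:-sum(iou(c,m,v,z0) for c,m in ms)/len(ms)
    best=None
    for t in sorted(ths,key=lambda t:f([xy[0],xy[1],t]))[:4]:
        r=minimize(f,[xy[0],xy[1],t],method="Nelder-Mead",options=dict(initial_simplex=[[xy[0],xy[1],t],[xy[0]+.012,xy[1],t],[xy[0],xy[1]+.012,t],[xy[0],xy[1],t+.3]],maxiter=120))
        if best is None or r.fun<best.fun: best=r
    return best.x,-best.fun
E
python3 - <<'E'
from h import *
s=ctrl.camera("scene"); d=ctrl.camera("side")
for uv in [(301,220),(357,219),(302,258),(362,262),(307,306),(374,304)]:
    p=back(s,uv,.026); print(uv,np.round(p,3),*[np.round(k,3) for k in fit([s,d],p[:2])])
print("jar",back(s,(432,310),.035))
print("tray",[np.round(back(s,u,.026)[:2],3).tolist() for u in [(452,183),(401,221),(500,302),(550,259)]])
cv2.imwrite("pics/w1.png",cv2.resize(s["color"][140:330,120:270,::-1],None,fx=3.1,fy=3.1,interpolation=cv2.INTER_CUBIC))
cv2.imwrite("pics/w2.png",cv2.resize(d["color"][120:220,190:350,::-1],None,fx=5,fy=5,interpolation=cv2.INTER_CUBIC))
E
```

```text
(301, 220) [ 0.419 -0.025  0.026] [ 0.417 -0.03   3.078] 0.623
(357, 219) [0.422 0.12  0.026] [0.427 0.12  0.259] 0.727
(302, 258) [ 0.533 -0.029  0.026] [ 0.539 -0.03  -0.043] 0.724
(362, 262) [0.55  0.117 0.026] [0.552 0.117 0.002] 0.709
(307, 306) [ 0.662 -0.025  0.026] [ 0.665 -0.023  0.24 ] 0.819
(374, 304) [0.663 0.131 0.026] [ 0.669  0.127 -0.308] 0.777
jar [0.68704634 0.25960516 0.035     ]
tray [[0.313, 0.393], [0.432, 0.233], [0.669, 0.424], [0.56, 0.579]]
```

View pics/w1.png

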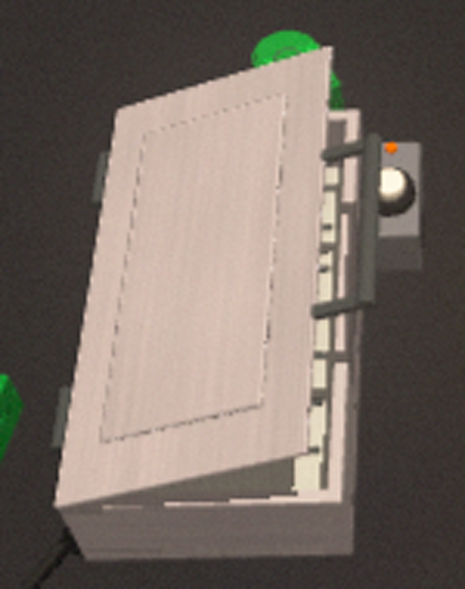

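View pics/w2.png

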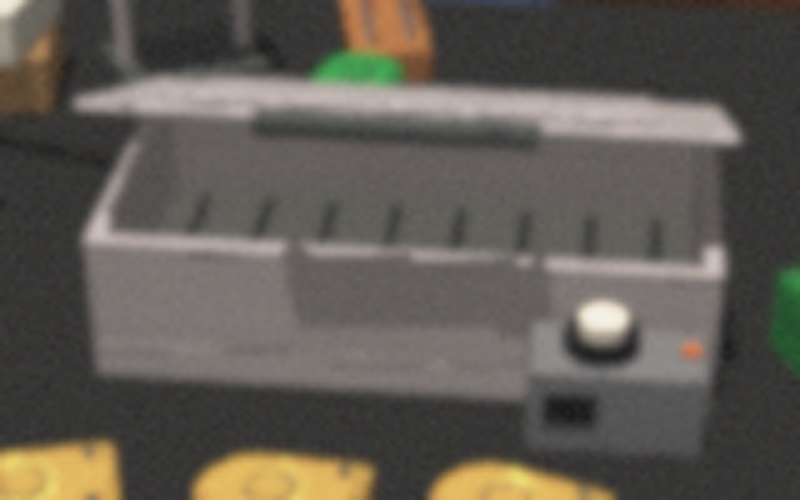

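The crops show the lid ajar, its handle, the pod and button at scene (247,201), and clear box corners. I'll fit the warmer pose and lid angle from these corners, and redo the flasks with a wider mask.

```bash
sed -i 's/(14,110,70),(34,255,255)/(10,90,20),(38,255,255)/' h.py; python3 - <<'E'
from h import *
from scipy.optimize import least_squares
s=ctrl.camera("scene"); d=ctrl.camera("side")
SC=[((352,503),(.18,.1,.09)),((352,553),(.18,.1,0)),((57,505),(.18,-.1,.09)),((85,558),(.18,-.1,0)),((360,110),(-.18,.1,.09)),((395,183),(-.125,.125,.073)),
 ((332,47),(-.18,'L',.2)),((308,453),(.18,'L',.2)),((373,138),(-.075,'L',.24)),((370,300),(.075,'L',.24))]
SD=[((85,240),(.18,.1,.09)),((725,272),(-.18,.1,.09)),((603,310),(-.125,.125,.073)),((98,373),(.18,.1,0)),((255,122),(.075,'L',.24)),((540,132),(-.075,'L',.24))]
obs=[(s,np.array(u)/3.1+[120,140],m) for u,m in SC]+[(d,np.array(u)/5+[190,120],m) for u,m in SD]
def W(v,m):
    x,y,t,l=v
    p=np.array(m if m[1]!='L' else (m[0],-.1+m[2]*np.cos(l)-.003*np.sin(l),.093-.003+m[2]*np.sin(l)+.003*np.cos(l)),float)
    c,k=np.cos(t),np.sin(t); return np.array([x+c*p[0]-k*p[1],y+k*p[0]+c*p[1],p[2]])
f=lambda v:np.concatenate([proj(c,W(v,m))[0]-u for c,u,m in obs])
r=least_squares(f,[.5,-.3,0,.4],loss="soft_l1"); print(r.x.round(4)); print(r.fun.reshape(-1,2).round(1).tolist())
for n,m in dict(floor=(0,0,.025),hinge=(0,-.1,.09),handle=(0,'L',.24),start=(-.125,.125,.073)).items(): print(n,W(r.x,m).round(4))
ov=[s["color"].copy(),d["color"].copy()]
for uv in [(301,220),(357,219),(302,258),(362,262),(307,306),(374,304)]:
    p=back(s,uv,.026)
    v,q=fit([s,d],p[:2]); print(v.round(3),round(q,3))
    for c,o in zip((s,d),ov): cv2.polylines(o,[cv2.convexHull(np.round(proj(c,prism(*v))).astype(np.int32))],True,(255,0,255),1)
a=cv2.resize(ov[0][190:340,270:410],None,fx=2.8,fy=2.8); b=cv2.resize(ov[1][195:300,150:320],None,fx=2.35,fy=2.35)
h=max(len(a),len(b)); pad=lambda i:cv2.copyMakeBorder(i,0,h-len(i),0,0,0)
cv2.imwrite("pics/f1.png",np.hstack([pad(a),pad(b)])[:,:,::-1])
t=[((452,183)),((401,221)),((500,302)),((550,259))]
E
```

```text
[ 0.4919 -0.2929 -0.0163  0.3773]
[[-3.3, -1.0], [0.3, -0.2], [0.4, 0.3], [0.6, 0.0], [-0.2, -0.7], [-1.9, -3.7], [0.2, -0.1], [0.1, -1.0], [0.2, -0.4], [-0.8, 1.5], [-1.2, -0.2], [-0.8, 0.7], [3.1, 2.0], [-0.7, -0.3], [-1.3, -0.4], [-1.0, 0.6]]
floor [ 0.4919 -0.2929  0.025 ]
hinge [ 0.4903 -0.3929  0.09  ]
handle [ 0.4939 -0.1709  0.1812]
start [ 0.369  -0.1659  0.073 ]
[ 0.416 -0.032  3.118] 0.594
[0.426 0.121 0.188] 0.657
[ 0.54  -0.029  0.082] 0.649
[0.552 0.118 0.067] 0.62
[ 0.666 -0.026  0.168] 0.773
[ 0.668  0.126 -0.087] 0.715
```

View pics/f1.png

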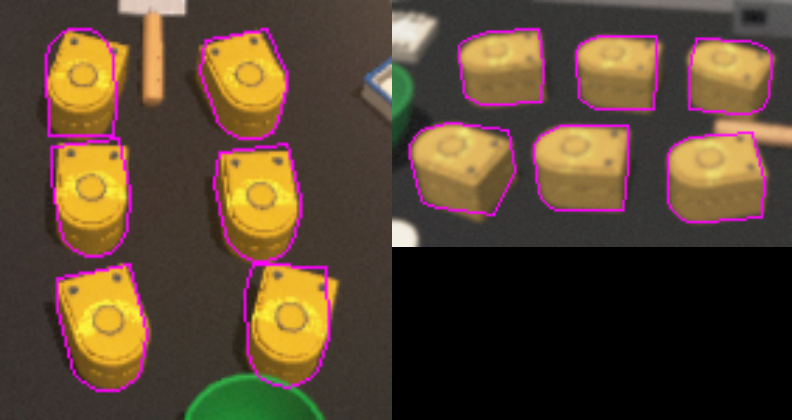

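The flask fits were pulled off by neighbours inside the window, and the picture shows every round end pointing roughly to +x. I'll isolate each blob and refit, and fit the tray too.

```bash
python3 - <<'E'
s=open('h.py').read()
s=s.replace('''    ms=[(c,mask(c)) for c in views]
''','''    ms=[]
    for c in views:
        m=mask(c) if z0<.2 else mask(c); n,L=cv2.connectedComponents(cv2.morphologyEx(m,cv2.MORPH_OPEN,np.ones((3,3))))
        u,v=np.round(proj(c,[xy[0],xy[1],z0+.035])[0]).astype(int); w=L[max(v-6,0):v+7,max(u-6,0):u+7]; k=np.bincount(w[w>0]).argmax()
        ms.append((c,((L==k)*255).astype(np.uint8)))
''').replace('ths=np.arange(-3,3.2,.4)','ths=np.arange(-.6,.7,.2)')
open('h.py','w').write(s)
E
python3 - <<'E'
from h import *
s=ctrl.camera("scene"); d=ctrl.camera("side")
for uv in [(301,220),(357,219),(302,258),(362,262),(307,306),(374,304)]:
    p=back(s,uv,.026)
    print(*[np.round(k,3) for v in ([s,d],[s],[d]) for k in fit(v,p[:2])])
t=np.array([back(s,u,.026)[:2] for u in [(452,183),(401,221),(500,302),(550,259)]])
print("tray c",t.mean(0),[np.linalg.norm(t[i]-t[i-1]).round(3) for i in range(4)],np.arctan2(*(t[2]-t[1]+t[3]-t[0])[::-1]))
E
```

```text
[ 0.421 -0.032  0.06 ] 0.588 [ 0.414 -0.019 -1.211] 0.57 [ 0.42  -0.035  0.157] 0.673
[0.425 0.12  0.35 ] 0.676 [0.424 0.119 0.612] 0.653 [0.426 0.121 0.193] 0.725
[ 0.54  -0.028 -0.063] 0.749 [ 0.549 -0.026  0.269] 0.551 [ 0.539 -0.028 -0.122] 0.961
[ 0.552  0.117 -0.02 ] 0.725 [0.549 0.112 0.434] 0.49 [ 0.552  0.117 -0.003] 0.969
[ 0.664 -0.023  0.357] 0.821 [ 0.666 -0.024  0.374] 0.724 [ 0.662 -0.022  0.34 ] 0.942
[ 0.668  0.127 -0.302] 0.794 [ 0.669  0.125 -0.043] 0.658 [ 0.667  0.127 -0.331] 0.962
tray c [0.49359783 0.40720133] [np.float64(0.309), np.float64(0.2), np.float64(0.305), np.float64(0.189)] 0.6634345732426087
```

```bash
python3 - <<'E'
from h import *
s=ctrl.camera("scene"); d=ctrl.camera("side")
for c in(s,d):
    h=cv2.cvtColor(c["color"],cv2.COLOR_RGB2HSV)
    for p in [(.54,-.028,.052),(.58,-.028,.03),(.484,-.028,0),(.60,.04,0)]:
        u=np.round(proj(c,p)[0]).astype(int); print(p,h[u[1],u[0]])
import h as H
def mk(lo):
    def mask(c): return cv2.inRange(cv2.cvtColor(cv2.GaussianBlur(c["color"],(3,3),0),cv2.COLOR_RGB2HSV),lo,(38,255,255))
    return mask
for lo in ((10,150,60),(15,150,60)):
  H.mask=mk(lo); print(lo)
  for uv in [(301,220),(357,219),(302,258),(362,262),(307,306),(374,304)]:
    p=back(s,uv,.026)
    print(*[np.round(k,3) for v in ([s,d],[s],[d]) for k in fit(v,p[:2])])
E
```

```text
(0.54, -0.028, 0.052) [ 22 215 240]
(0.58, -0.028, 0.03) [ 20 193 132]
(0.484, -0.028, 0) [ 22 209 239]
(0.6, 0.04, 0) [13 80 67]
(0.54, -0.028, 0.052) [ 20 145 225]
(0.58, -0.028, 0.03) [ 19 128 118]
(0.484, -0.028, 0) [30  9 55]
(0.6, 0.04, 0) [ 19 134 154]
(10, 150, 60)Traceback (most recent call last):
  File "<stdin>", line 15, in <module>
  File "h.py", line 30, in fit
    u,v=np.round(proj(c,[xy[0],xy[1],z0+.035])[0]).astype(int); w=L[max(v-6,0):v+7,max(u-6,0):u+7]; k=np.bincount(w[w>0]).argmax()
                                                                                                      ~~~~~~~~~~~~~~~~~~~~~~~~~~^^
ValueError: attempt to get argmax of an empty sequence
```

```bash
python3 - <<'E'
s=open('h.py').read()
i=s.index('def mask'); j=s.index('def iou')
s=s[:i]+'''def mask(c):
    h=cv2.cvtColor(c["color"],cv2.COLOR_RGB2HSV); sc=c["intrinsics"][0,0]>450
    return cv2.inRange(h,(15,140,80) if sc else (15,95,45),(38,255,255))
'''+s[j:]
open('h.py','w').write(s)
E
python3 - <<'E'
from h import *
s=ctrl.camera("scene"); d=ctrl.camera("side"); w=ctrl.camera("wrist"); print(w["intrinsics"][0,0])
for uv in [(301,220),(357,219),(302,258),(362,262),(307,306),(374,304)]:
    p=back(s,uv,.026)
    print(*[np.round(k,3) for v in ([s,d],[s],[d]) for k in fit(v,p[:2])])
E
```

```text
290.26758558638136
[ 0.422 -0.029 -0.347] 0.829 [ 0.423 -0.029 -0.34 ] 0.95 [ 0.42  -0.032  0.11 ] 0.735
[0.427 0.12  0.302] 0.865 [0.428 0.119 0.305] 0.955 [0.425 0.121 0.271] 0.792
[ 0.54  -0.029 -0.113] 0.95 [ 0.541 -0.029 -0.081] 0.944 [ 0.539 -0.028 -0.112] 0.968
[0.552 0.116 0.019] 0.869 [0.554 0.116 0.02 ] 0.776 [ 0.552  0.117 -0.001] 0.969
[ 0.664 -0.023  0.263] 0.949 [ 0.665 -0.023  0.276] 0.965 [ 0.663 -0.023  0.214] 0.955
[ 0.668  0.128 -0.326] 0.848 [ 0.67   0.127 -0.306] 0.737 [ 0.667  0.127 -0.332] 0.967
```

Now moving above the lid handle with the fingers part-open, while turning the tool so it closes along y.

```bash
python3 -m pendant '[[[1.7,-3.4,0.3],0.013],[[1.7,-3.4,0.3],0.013],[[1.7,-3.4,0.3],0.013],[[1.7,-3.4,0.3],0.013],[[1.7,-3.4,0.3],0.013],[[1.7,-3.4,0.3],0.013],[[1.7,-3.4,0.3],0.013],[[1.7,-3.4,0.3],0.013],[[1.7,-3.4,0.3],0.013],[[1.7,-3.4,0.3],0.013],[[1.7,-3.4,0.3],0.013],[[1.7,-3.4,0.3],0.013],[[1.7,-3.4,0.3],0.013],[[1.7,-3.4,0.3],0.013],[[1.7,-3.4,0.3],0.013],[[1.7,-3.4,0.3],0.013],[[1.7,-3.4,0.3],0.013],[[1.7,-3.4,0.3],0.013],[[1.7,-3.4,0.3],0.013],[[1.7,-3.4,0.3],0.013]]' 0.34 15
python3 -m pendant '[[[0.5,-1,0],0],[[0.5,-1,0],0],[[0,0,0],0],[[0,0,0],0]]'
python3 - <<'E'
from h import *
c=ctrl.camera("wrist"); cv2.imwrite("pics/wr1.png",c["color"][:,:,::-1]); 
o=ctrl.get_obs(); print(o["ee_pos"],o["eef_rot"],o["qpos"])
print("tip proj",proj(c,o["ee_pos"]),"handle pred",proj(c,[[.494,-.171,.181],[.419,-.170,.181],[.569,-.172,.181]]), "start",proj(c,[.369,-.166,.073]))
E
```

```text
time_s: 2.32
ee_pos: [0.4823, -0.1506, 0.2657]
eef_rot: [-3.141, 0.0, 3.141]
force: [-0.1, 0.8, 0.4]
grip_width: 0.032
grip_force: 0.0
time_s: 2.65
ee_pos: [0.4916, -0.1679, 0.2653]
eef_rot: [3.141, -0.0, 3.141]
force: [1.4, 0.6, -0.3]
grip_width: 0.0321
grip_force: 0.0
[ 0.49155018 -0.1675664   0.26548838] [ 3.14137559e+00 -2.22442242e-05  3.14147035e+00] [-3.99173794e-01  1.90521999e-01  1.51720186e+00  1.93170285e-04
  1.43397364e+00 -1.96987418e+00]
tip proj [[284.09745571 246.12304754]] handle pred [[280.06131544 215.40145152]
 [280.85114408 133.01167362]
 [279.37227398 287.27776801]] start [[284.64026982  90.43754076]]
```

View pics/wr1.png

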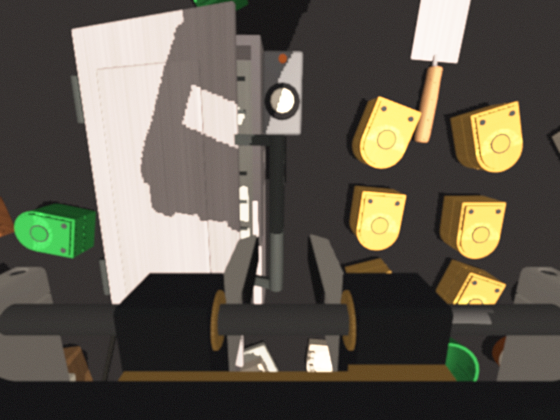

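The wrist view shows the handle at column ~276, rows 136–290 (about 3 mm further −y and +x than the fit). The button is at (283,100), and the lid edge at column ~237.

```bash
python3 -m pendant '[[[0.5,-0.7,0],0],[[0,0,-2.6],0],[[0,0,-2.6],0],[[0,0,-2.6],0],[[0,0,-2.5],0],[[0,0,0],0]]' 
python3 -m pendant '[[[0,0,0],0],[[0,0,0],0],[[0,0,0],0],[[0,0,0],0],[[0,0,0],0]]' 0 12
python3 - <<'E'
from h import *
th=np.linspace(.377,1.83,21); p=24*np.c_[np.cos(th),np.sin(th)]; print(np.diff(p,axis=0).round(2).tolist())
c=ctrl.camera("wrist")
E
```

```text
time_s: 3.2
ee_pos: [0.4952, -0.1744, 0.1584]
eef_rot: [3.139, -0.006, -3.141]
force: [-0.2, 0.8, -0.4]
grip_width: 0.032
grip_force: 0.0
time_s: 3.62
ee_pos: [0.4976, -0.1743, 0.1643]
eef_rot: [3.14, 0.003, 3.141]
force: [0.4, 10.7, 4.3]
grip_width: 0.0135
grip_force: 12.0
[[-0.7, 1.6], [-0.81, 1.54], [-0.92, 1.48], [-1.03, 1.41], [-1.13, 1.33], [-1.22, 1.24], [-1.31, 1.15], [-1.39, 1.05], [-1.46, 0.95], [-1.53, 0.84], [-1.58, 0.73], [-1.63, 0.61], [-1.67, 0.49], [-1.7, 0.37], [-1.73, 0.24], [-1.74, 0.12], [-1.74, -0.01], [-1.74, -0.14], [-1.72, -0.26], [-1.7, -0.39]]
```

Bar gripped (13.5 mm). Following the arc to open.

```bash
python3 -m pendant '[[[0,-0.7,1.6],0],[[0,-0.81,1.54],0],[[0,-0.92,1.48],0],[[0,-1.03,1.41],0],[[0,-1.13,1.33],0],[[0,-1.22,1.24],0],[[0,-1.31,1.15],0],[[0,-1.39,1.05],0]]'
python3 -m pendant '[[[0,-1.46,0.95],0],[[0,-1.53,0.84],0],[[0,-1.58,0.73],0],[[0,-1.63,0.61],0],[[0,-1.67,0.49],0],[[0,-1.7,0.37],0],[[0,-1.73,0.24],0],[[0,-1.74,0.12],0],[[0,-1.74,0],0],[[0,-1.74,-0.14],0],[[0,-1.72,-0.26],0],[[0,-1.7,-0.39],0],[[0,0,0],0],[[0,0,0],0]]'
```

```text
time_s: 4.33
ee_pos: [0.4968, -0.2596, 0.2737]
eef_rot: [3.14, 0.002, -3.141]
force: [-6.6, 11.7, 8.3]
grip_width: 0.0137
grip_force: 12.0
time_s: 5.5
ee_pos: [0.496, -0.4616, 0.3075]
eef_rot: [-3.139, 0.0, 3.139]
force: [-4.2, -3.0, 0.3]
grip_width: 0.0134
grip_force: 12.0
```

```bash
python3 -m pendant '[[[0,0,0],0],[[0,0,0],0],[[0,0,2],0],[[0,0,2.5],0],[[0,0,2.5],0],[[0,1,1],0],[[0,3,0],0],[[0,4,0],0],[[-0.5,4,0],-0.05],[[-1,4,-1],-0.05],[[-1,4,-1],-0.05],[[-1,4,-2],-0.05],[[-1,4,-3],-0.05],[[-1,4,-3],-0.05],[[-1,4,-3],-0.04],[[-1,4,-3],0],[[0,4,-3],0],[[0,3,0],0],[[0,0,0],0]]' 0.34
python3 - <<'E'
from h import *
s=ctrl.camera("scene"); d=ctrl.camera("side"); w=ctrl.camera("wrist")
I=[cv2.resize(c["color"],(400,300)) for c in (s,d,w)]
cv2.imwrite("pics/o1.png",np.vstack([np.hstack([I[0],I[1]]),np.hstack([I[2],I[2]*0])])[:,:,::-1])
for n,g in dict(f1=(.422,-.029),f2=(.427,.120),f3=(.54,-.029),f4=(.552,.117),f5=(.664,-.023),f6=(.668,.127)).items():
    try: print(n,*[np.round(k,3) for k in fit([d],g)])
    except Exception as e: print(n,e)
E
```

```text
time_s: 7.08
ee_pos: [0.4288, -0.0268, 0.2239]
eef_rot: [3.141, -0.002, 2.805]
force: [0.0, -0.6, 0.7]
grip_width: 0.0318
grip_force: 0.0
f1 [ 0.42  -0.031  0.086] 0.706
f2 [0.426 0.12  0.268] 0.781
f3 [ 0.539 -0.028 -0.105] 0.963
f4 [ 0.552  0.116 -0.001] 0.972
f5 [ 0.663 -0.023  0.207] 0.953
f6 [ 0.667  0.127 -0.33 ] 0.967
```

View pics/o1.png

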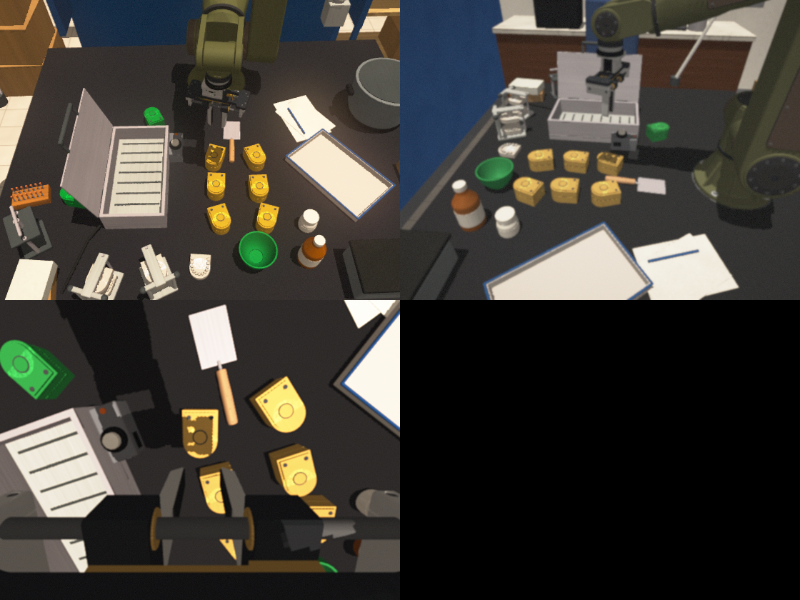

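The lid is open, leaning back, and the warmer's floor is clear; the green flask lies outside. Next I grasp flask 1 and lift it a little to weigh it.

```bash
python3 -m pendant '[[[-0.7,-0.2,-2],0],[[0,0,-4],0],[[0,0,-4],0],[[0,0,-4],0],[[0,0,-3],0],[[0,0,-2],0],[[0,0,-1],0],[[0,0,0],0],[[0,0,0],0]]' 0.8
python3 -m pendant '[[[0,0,0],0],[[0,0,0],0],[[0,0,0],0],[[0,0,0],0]]' 0 40
python3 -m pendant '[[[0,0,1],0],[[0,0,1],0],[[0,0,0],0],[[0,0,0],0],[[0,0,0],0],[[0,0,0],0],[[0,0,0],0]]'
```

```text
time_s: 7.98
ee_pos: [0.4234, -0.0337, 0.0255]
eef_rot: [-3.141, -0.0, 2.8]
force: [-0.3, -0.4, -0.0]
grip_width: 0.0751
grip_force: 0.0
time_s: 8.32
ee_pos: [0.4241, -0.0331, 0.0262]
eef_rot: [3.141, 0.002, 2.801]
force: [-0.8, 0.9, 7.4]
grip_width: 0.06
grip_force: 39.8
time_s: 8.9
ee_pos: [0.4231, -0.0331, 0.0448]
eef_rot: [-3.141, -0.001, 2.801]
force: [1.2, -0.3, -2.8]
grip_width: 0.0599
grip_force: 39.8
```

Flask 1 weighs about 2.8 N, so it's empty and goes to tray slot A.

```bash
python3 -m pendant '[[[0,0,3],0],[[0,0,4],0],[[-0.3,2.5,2],0.1],[[-0.3,3.5,0],0.1],[[-0.3,3.5,0],0.1],[[-0.3,3.5,0],0.1],[[-0.3,3.5,0],0.1],[[-0.3,3.5,0],0.1],[[-0.3,3.5,0],0.1],[[-0.3,3.5,0],0.1],[[-0.3,3.5,0],0.1],[[-0.3,3.5,0],0.11],[[-0.3,3.5,0],0],[[-0.3,3.5,0],0],[[0,0.3,0],0],[[0,0,0],0],[[0,0,0],0]]'
python3 - <<'E'
from h import *
s=ctrl.camera("scene"); d=ctrl.camera("side"); w=ctrl.camera("wrist"); o=ctrl.get_obs(); print(o["ee_pos"],o["eef_rot"][2])
I=[cv2.resize(c["color"],(400,300)) for c in (s,d,w)]
# tray outline overlay check
c0=np.array([.4936,.4072]); t=.67; R=np.array([[np.cos(t),-np.sin(t)],[np.sin(t),np.cos(t)]])
for k,(c,im) in enumerate(zip((s,d,w),I)):
    q=proj(c,[[*(c0+R@[a,b]),.026] for a,b in [(-.16,-.1),(.16,-.1),(.16,.1),(-.16,.1)]])*[400/560,300/420]
    cv2.polylines(im,[np.round(q).astype(np.int32)],True,(255,0,255),1)
cv2.imwrite("pics/o2.png",np.vstack([np.hstack([I[0],I[1]]),np.hstack([I[2],I[2]*0])])[:,:,::-1])
E
```

```text
time_s: 10.32
ee_pos: [0.3871, 0.3794, 0.1345]
eef_rot: [-3.141, -0.001, -2.472]
force: [-0.6, 0.1, -3.5]
grip_width: 0.0598
grip_force: 39.8
[0.38766636 0.37887221 0.13513181] -2.4736630839945644
```

View pics/o2.png

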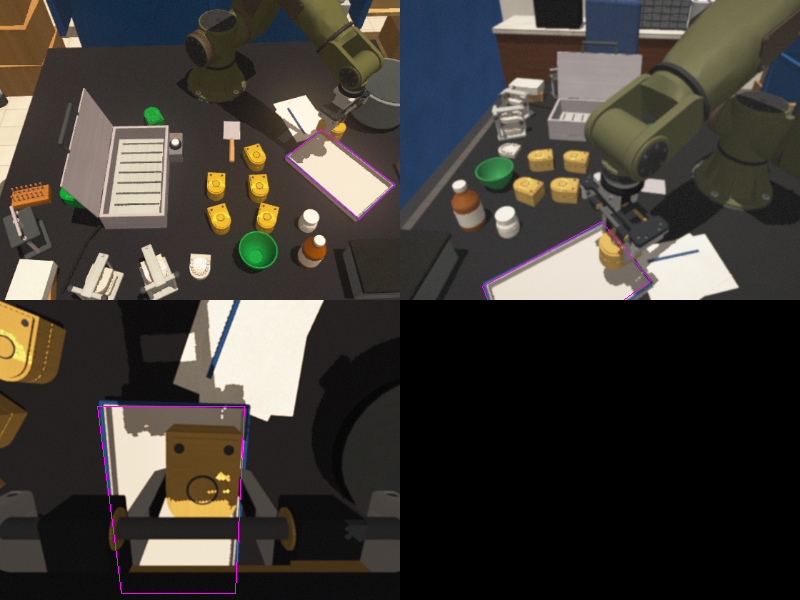

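The tray overlay matches its rim in all three views and the flask is over slot A. Lowering, releasing and going over flask 2.

```bash
cat > chk.py <<'E'
from h import *
import sys
s=ctrl.camera("scene"); d=ctrl.camera("side")
G=dict(f2=(.427,.120),f3=(.54,-.029),f4=(.552,.117),f5=(.664,-.023),f6=(.668,.127))
for n in sys.argv[1:]:
    for c in (s,d):
        try: print(n,*[np.round(k,3) for k in fit([c],G[n])])
        except Exception as e: print(n,"hidden")
o=ctrl.get_obs(); print(o["time_s"],o["ee_pos"].round(4),o["eef_rot"].round(3))
E
python3 -m pendant '[[[0,0,-3],0],[[0,0,-3],0],[[0,0,-2.5],0],[[0,0,-1.2],0],[[0,0,-0.6],0],[[0,0,0],0],[[0,0,0],0]]'
python3 -m pendant '[[[0,0,0],0],[[0,0,0],0],[[0,0,0],0]]' 0.78
python3 -m pendant '[[[0,0,3],0],[[0,0,4],0],[[0,0,4],0],[[0.5,-3,1],-0.05],[[0.5,-3.5,0],-0.05],[[0.5,-3.5,0],-0.05],[[0.5,-3.5,0],-0.05],[[0.5,-3.5,0],-0.05],[[0.5,-3.5,0],-0.05],[[0.5,-3.5,0],-0.07],[[0.5,-2,0],0],[[0,0,0],0],[[0,0,0],0]]'
python3 chk.py f2 f3 f4 f5 f6
```

```text
time_s: 11.05
ee_pos: [0.3881, 0.38, 0.0333]
eef_rot: [3.142, 0.002, -2.473]
force: [-0.2, -0.1, -2.6]
grip_width: 0.0598
grip_force: 39.8
time_s: 11.3
ee_pos: [0.3878, 0.3802, 0.0331]
eef_rot: [3.142, 0.002, -2.472]
force: [-0.0, 0.1, 0.5]
grip_width: 0.0726
grip_force: 0.0
time_s: 12.38
ee_pos: [0.4277, 0.1193, 0.1526]
eef_rot: [-3.142, 0.001, -2.844]
force: [-1.2, 0.3, 0.3]
grip_width: 0.0736
grip_force: 0.0
f2 [0.428 0.12  0.328] 0.918
f2 [0.426 0.12  0.298] 0.957
f3 [ 0.54  -0.029 -0.086] 0.942
f3 [ 0.539 -0.028 -0.088] 0.965
f4 [0.554 0.115 0.004] 0.777
f4 [ 0.552  0.117 -0.007] 0.969
f5 [ 0.665 -0.023  0.279] 0.963
f5 [ 0.663 -0.024  0.214] 0.949
f6 [ 0.67   0.127 -0.295] 0.74
f6 [ 0.667  0.128 -0.347] 0.968
12.4833 [0.4274 0.1205 0.1524] [ 3.141e+00  1.000e-03 -2.842e+00]
```

```bash
python3 -m pendant '[[[0,0,-4],0],[[0,0,-4],0],[[0,0,-3],0],[[0,0,-1.7],0],[[0,0,0],0],[[0,0,0],0]]' 0.85
python3 -m pendant '[[[0,0,0],0],[[0,0,0],0],[[0,0,0],0],[[0,0,0],0]]' 0 40
python3 -m pendant '[[[0,0,1],0],[[0,0,1],0],[[0,0,0],0],[[0,0,0],0],[[0,0,0],0],[[0,0,0],0],[[0,0,0],0]]'
```

```text
time_s: 12.98
ee_pos: [0.4271, 0.1207, 0.0252]
eef_rot: [3.141, -0.001, -2.841]
force: [-0.6, -0.0, -0.0]
grip_width: 0.0799
grip_force: 0.0
time_s: 13.32
ee_pos: [0.4283, 0.1199, 0.0264]
eef_rot: [-3.141, 0.002, -2.842]
force: [0.3, -3.2, 6.7]
grip_width: 0.0596
grip_force: 40.0
time_s: 13.9
ee_pos: [0.4271, 0.1199, 0.0448]
eef_rot: [3.141, -0.001, -2.842]
force: [0.2, 0.5, -7.3]
grip_width: 0.06
grip_force: 40.0
```

Flask 2 weighs about 7.3 N, so it's poured. I'll carry it above the warmer, turning it so its x axis lies along the warmer's y, and look from there.

```bash
python3 -m pendant '[[[0,0,3],0],[[0,0,4],0],[[0.4,-2.6,3],-0.118],[[0.4,-2.6,3],-0.118],[[0.4,-2.6,3],-0.118],[[0.4,-2.6,2],-0.118],[[0.4,-2.6,0],-0.118],[[0.4,-2.6,0],-0.118],[[0.4,-2.6,0],-0.118],[[0.4,-2.6,0],-0.118],[[0.4,-2.6,0],-0.118],[[0.4,-2.6,0],-0.118],[[0.4,-2.6,0],-0.118],[[0.4,-2.6,0],-0.118],[[0.4,-2.6,0],-0.118],[[0.4,-2.6,0],-0.118],[[0.4,-2.6,0],-0.118],[[0.4,-2.3,0],-0.118],[[0,0,0],0],[[0,0,0],0]]'
python3 - <<'E'
from h import *
w=ctrl.camera("wrist"); o=ctrl.get_obs(); print(o["ee_pos"],o["eef_rot"][2],o["qpos"][5])
cv2.imwrite("pics/wr2.png",w["color"][:,:,::-1]); np.savez("wr2.npz",K=w["intrinsics"],T=w["camera_from_world"])
d=ctrl.camera("scene"); cv2.imwrite("pics/s3.png",cv2.resize(d["color"][120:330,80:270,::-1],None,fx=2.8,fy=2.8,interpolation=cv2.INTER_CUBIC))
E
```

```text
time_s: 15.57
ee_pos: [0.491, -0.2937, 0.224]
eef_rot: [-3.14, -0.001, 1.552]
force: [-0.2, 1.3, -7.3]
grip_width: 0.0596
grip_force: 40.0
[ 0.49110396 -0.29291439  0.22430117] 1.5537470994921008 -0.5849135481130033
```

View pics/wr2.png

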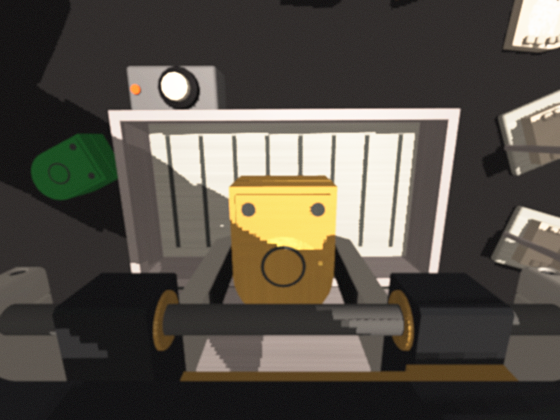

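The wrist view shows the warmer rim's +y corners at (111,110) and (459,109), and the button at about (179,86); the held flask is aligned with the box.

```bash
python3 - <<'E'
from h import *
z=np.load("wr2.npz"); c={"intrinsics":z["K"],"camera_from_world":z["T"]}
for u,h in [((111,110),.09),((459,109),.09),((121,121),.09),((450,120),.09),((179,86),.073),((163,134),.025),((414,133),.025)]: print(u,back(c,u,h).round(4))
E
```

```text
(111, 110) [ 0.318  -0.1934  0.09  ]
(459, 109) [ 0.6741 -0.1995  0.09  ]
(121, 121) [ 0.3265 -0.2044  0.09  ]
(450, 120) [ 0.6662 -0.2101  0.09  ]
(179, 86) [ 0.3845 -0.1692  0.073 ]
(163, 134) [ 0.3423 -0.2173  0.025 ]
(414, 133) [ 0.6586 -0.2223  0.025 ]
```

```bash
python3 -m pendant '[[[-3.8,-0.1,0],0],[[-3.8,0,0],0],[[-3.7,0,0],0],[[0,0,-3.5],0],[[0,0,-3.5],0],[[0,0,-3.5],0],[[0,0,-3],0],[[0,0,-2],0],[[0,0,-1],0],[[0,0,-0.6],0],[[0,0,0],0],[[0,0,0],0],[[0,0,0],0]]'
python3 -m pendant '[[[0,0,0],0],[[0,0,0],0],[[0,0,0],0]]' 0.72
python3 -m pendant '[[[0,0,2],0],[[0,0,3],0],[[0,0,4],0],[[0,0,4],0],[[0,0,2],0],[[0,0,0],0],[[0,0,0],0]]'
```

```text
time_s: 16.75
ee_pos: [0.3791, -0.2945, 0.0555]
eef_rot: [3.14, 0.001, 1.553]
force: [-1.2, 0.4, -6.0]
grip_width: 0.0598
grip_force: 40.0
time_s: 17.0
ee_pos: [0.3789, -0.2945, 0.0551]
eef_rot: [3.14, 0.001, 1.553]
force: [-0.6, 0.5, -0.2]
grip_width: 0.0678
grip_force: 0.0
time_s: 17.58
ee_pos: [0.3787, -0.2944, 0.2052]
eef_rot: [3.14, 0.002, 1.553]
force: [-1.4, 1.1, -0.5]
grip_width: 0.0674
grip_force: 0.0
```

```bash
python3 -m pendant '[[[1.15,1.9,0],-0.117],[[1.15,1.9,0],-0.117],[[1.15,1.9,0],-0.117],[[1.15,1.9,0],-0.117],[[1.15,1.9,0],-0.117],[[1.15,1.9,0],-0.117],[[1.15,1.9,0],-0.117],[[1.15,1.9,0],-0.117],[[1.15,1.9,0],-0.117],[[1.15,1.9,0],-0.117],[[1.15,1.9,-1.5],-0.117],[[1.15,1.9,-1.5],-0.117],[[1.15,1.9,-1.5],-0.117],[[1.15,1.9,-1.5],-0.117],[[0,0,0],0],[[0,0,0],0]]' 0.85
python3 chk.py f3 f4 f5 f6
```

```text
time_s: 18.92
ee_pos: [0.5386, -0.0274, 0.1421]
eef_rot: [-3.142, 0.004, -0.082]
force: [-0.6, 0.1, -0.1]
grip_width: 0.0802
grip_force: 0.0
f3 [ 0.541 -0.03  -0.061] 0.924
f3 [ 0.539 -0.028 -0.118] 0.965
f4 [ 0.554  0.116 -0.009] 0.774
f4 [ 0.552  0.116 -0.003] 0.972
f5 [ 0.665 -0.023  0.278] 0.963
f5 [ 0.663 -0.022  0.196] 0.95
f6 [ 0.67   0.127 -0.305] 0.738
f6 [ 0.667  0.127 -0.332] 0.969
19.0167 [ 0.539  -0.0286  0.1439] [ 3.141e+00  1.000e-03 -8.300e-02]
```

```bash
python3 -m pendant '[[[0.1,0,-4],0],[[0,0,-4],0],[[0,0,-2.5],0],[[0,0,-1.3],0],[[0,0,0],0],[[0,0,0],0]]'
python3 -m pendant '[[[0,0,0],0],[[0,0,0],0],[[0,0,0],0],[[0,0,0],0]]' 0 40
python3 -m pendant '[[[0,0,1],0],[[0,0,1],0],[[0,0,0],0],[[0,0,0],0],[[0,0,0],0],[[0,0,0],0],[[0,0,0],0]]'
```

```text
time_s: 19.52
ee_pos: [0.5404, -0.0288, 0.0267]
eef_rot: [3.142, 0.0, -0.085]
force: [0.7, 0.3, 0.7]
grip_width: 0.08
grip_force: 0.0
time_s: 19.85
ee_pos: [0.5412, -0.0289, 0.0276]
eef_rot: [3.14, -0.003, -0.085]
force: [-1.2, -6.7, 6.4]
grip_width: 0.0597
grip_force: 40.0
time_s: 20.43
ee_pos: [0.5401, -0.028, 0.0457]
eef_rot: [-3.142, 0.001, -0.085]
force: [-0.4, 0.2, -7.6]
grip_width: 0.0598
grip_force: 40.0
```

Poured (7.6 N); this goes to the warmer's +x slot.

```bash
python3 -m pendant '[[[0,0,3],0],[[0,0,4],0],[[0,0,4],0],[[0.5,-1.9,1.5],0.117],[[0.5,-1.9,0],0.117],[[0.5,-1.9,0],0.117],[[0.5,-1.9,0],0.117],[[0.5,-1.9,0],0.117],[[0.5,-1.9,0],0.117],[[0.5,-1.9,0],0.117],[[0.5,-1.9,0],0.117],[[0.5,-1.9,0],0.117],[[0.5,-1.9,0],0.117],[[0.5,-2,0],0.117],[[0.5,-2,0],0.117],[[0.5,-2,0],0.117],[[0.6,-2,0],0.117],[[0,0,0],0],[[0,0,0],0]]'
python3 -m pendant '[[[0,0,0],0],[[0,0,-3.5],0],[[0,0,-3.5],0],[[0,0,-2.5],0],[[0,0,-1.2],0],[[0,0,-0.7],0],[[0,0,0],0],[[0,0,0],0],[[0,0,0],0]]'
```

```text
time_s: 22.02
ee_pos: [0.611, -0.2987, 0.1698]
eef_rot: [-3.14, -0.001, 1.551]
force: [0.6, -0.4, -8.0]
grip_width: 0.0596
grip_force: 40.0
time_s: 22.77
ee_pos: [0.6123, -0.2984, 0.0594]
eef_rot: [3.139, 0.001, 1.553]
force: [0.3, 0.3, -7.0]
grip_width: 0.0598
grip_force: 40.0
```

```bash
python3 -m pendant '[[[0,0,-0.5],0],[[0,0,0],0],[[0,0,0],0],[[0,0,0],0]]'
python3 -m pendant '[[[0,0,0],0],[[0,0,0],0],[[0,0,0],0]]' 0.72
python3 -m pendant '[[[0,0,2],0],[[0,0,3],0],[[0,0,4],0],[[0,0,4],0],[[0,0,2],0],[[0.45,2.5,0],-0.118],[[0.45,2.5,0],-0.118],[[0.45,2.5,0],-0.118],[[0.45,2.5,0],-0.118],[[0.45,2.5,0],-0.118],[[0.5,2.5,0],-0.118],[[0.5,2.5,0],-0.118],[[0.5,2.5,-1],-0.118],[[0.5,2.5,-2],-0.118],[[0.5,2.5,-2],-0.118],[[0.5,2.5,-1],-0.123],[[0,0,0],0],[[0,0,0],0]]'
python3 chk.py f4 f5 f6
```

```text
time_s: 23.1
ee_pos: [0.6117, -0.2983, 0.0527]
eef_rot: [3.141, 0.0, 1.553]
force: [1.5, -1.0, -5.0]
grip_width: 0.0595
grip_force: 40.0
time_s: 23.35
ee_pos: [0.6118, -0.2983, 0.053]
eef_rot: [3.14, 0.001, 1.553]
force: [0.1, 0.4, 0.8]
grip_width: 0.0678
grip_force: 0.0
time_s: 24.85
ee_pos: [0.6639, -0.0221, 0.1421]
eef_rot: [-3.142, 0.0, 0.253]
force: [-0.2, -0.2, -0.6]
grip_width: 0.068
grip_force: 0.0
f4 [ 0.561  0.092 -0.272] 0.54
f4 [ 0.557  0.089 -0.017] 0.968
f5 [ 0.666 -0.023  0.29 ] 0.932
f5 [ 0.663 -0.021  0.2  ] 0.957
f6 [ 0.668  0.127 -0.335] 0.925
f6 [ 0.667  0.128 -0.337] 0.968
24.95 [ 0.6642 -0.0239  0.1432] [ 3.141e+00 -1.000e-03  2.520e-01]
```

Flask 4 has been knocked to about (0.557, 0.089); noted. Weighing flask 5.

```bash
python3 -m pendant '[[[0,0,-4],0],[[0,0,-4],0],[[0,0,-2.5],0],[[0,0,-1.2],0],[[0,0,0],0],[[0,0,0],0]]' 0.88
python3 -m pendant '[[[0,0,0],0],[[0,0,0],0],[[0,0,0],0],[[0,0,0],0]]' 0 40
python3 -m pendant '[[[0,0,1],0],[[0,0,1],0],[[0,0,0],0],[[0,0,0],0],[[0,0,0],0],[[0,0,0],0],[[0,0,0],0]]'
```

```text
time_s: 25.45
ee_pos: [0.6647, -0.0239, 0.0268]
eef_rot: [3.141, -0.002, 0.25]
force: [0.7, 0.3, -0.3]
grip_width: 0.0829
grip_force: 0.0
time_s: 25.78
ee_pos: [0.6647, -0.0237, 0.0266]
eef_rot: [3.14, -0.002, 0.25]
force: [-0.6, -0.4, 5.0]
grip_width: 0.0597
grip_force: 40.0
time_s: 26.37
ee_pos: [0.6636, -0.023, 0.0446]
eef_rot: [-3.141, 0.001, 0.25]
force: [0.5, -0.1, -7.9]
grip_width: 0.0599
grip_force: 39.9
```

Poured (7.9 N); goes to the third slot.

```bash
python3 -m pendant '[[[0,0,3],0],[[0,0,4],0],[[0,0,4],0],[[-1.2,-2.5,2.5],0.118],[[-1.2,-2.5,0],0.118],[[-1.2,-2.5,0],0.118],[[-1.2,-2.5,0],0.118],[[-1.2,-2.5,0],0.118],[[-1.2,-2.5,0],0.118],[[-1.2,-2.5,0],0.118],[[-1.2,-2.5,0],0.118],[[-1.2,-2.5,0],0.118],[[-1.2,-2.5,0],0.118],[[-1.2,-2.4,0],0.125],[[0,0,0],0],[[0,0,0],0],[[0,0,0],0]]'
python3 -m pendant '[[[0,0,-4],0],[[0,0,-3.5],0],[[0,0,-2],0],[[0,0,-1],0],[[0,0,0],0],[[0,0,0],0],[[0,0,0],0]]'
```

```text
time_s: 27.78
ee_pos: [0.532, -0.2967, 0.18]
eef_rot: [-3.141, -0.001, 1.553]
force: [-0.2, 0.6, -7.4]
grip_width: 0.0607
grip_force: 39.9
time_s: 28.37
ee_pos: [0.533, -0.2973, 0.0771]
eef_rot: [3.139, 0.002, 1.555]
force: [0.4, 0.3, -6.9]
grip_width: 0.0594
grip_force: 39.9
```

```bash
python3 -m pendant '[[[0,0,-1.4],0],[[0,0,-0.8],0],[[0,0,0],0],[[0,0,0],0],[[0,0,0],0]]'
python3 -m pendant '[[[0,0,0],0],[[0,0,0],0],[[0,0,0],0]]' 0.71
python3 -m pendant '[[[0,0,2],0],[[0,0,3],0],[[0,0,4],0],[[0,0,4],0],[[0,0,2],0],[[0,0,0],0]]'
python3 - <<'E'
from h import *
G=dict(f4=(.557,.089),f6=(.668,.127))
s=ctrl.camera("scene"); d=ctrl.camera("side")
for n in G:
    for c in (s,d): print(n,*[np.round(k,3) for k in fit([c],G[n])])
cv2.imwrite("pics/s4.png",cv2.resize(s["color"][120:330,80:450,::-1],None,fx=2.1,fy=2.1,interpolation=cv2.INTER_CUBIC))
E
```

```text
time_s: 28.78
ee_pos: [0.5323, -0.2973, 0.0541]
eef_rot: [3.141, 0.001, 1.555]
force: [-0.3, 0.6, -6.7]
grip_width: 0.0597
grip_force: 39.9
time_s: 29.03
ee_pos: [0.5325, -0.2974, 0.0543]
eef_rot: [3.14, 0.001, 1.555]
force: [0.3, -0.7, 0.2]
grip_width: 0.0665
grip_force: 0.0
time_s: 29.53
ee_pos: [0.5334, -0.2981, 0.2095]
eef_rot: [3.134, 0.005, 1.555]
force: [0.7, -0.1, 0.5]
grip_width: 0.067
grip_force: 0.0
f4 [0.559 0.088 0.007] 0.954
f4 [ 0.557  0.089 -0.002] 0.969
f6 [ 0.668  0.127 -0.326] 0.925
f6 [ 0.667  0.127 -0.325] 0.969
```

View pics/s4.png

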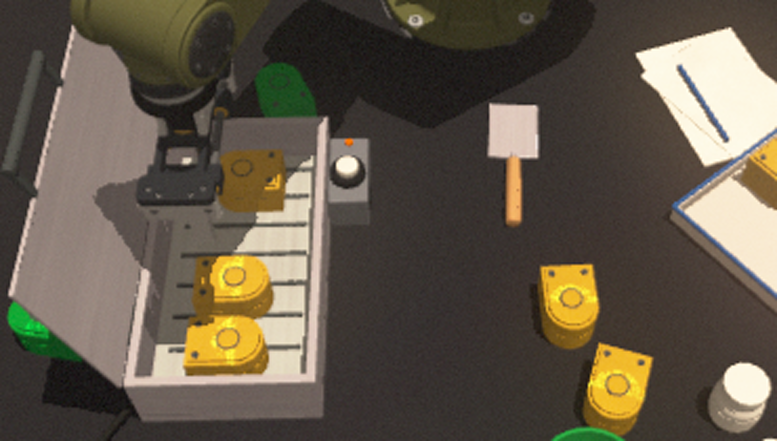

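The picture shows three flasks standing flat in the warmer with spare room between the first and third. On to flask 4.

```bash
python3 -m pendant '[[[0.2,3,0],-0.12],[[0.2,3,0],-0.12],[[0.2,3,0],-0.12],[[0.2,3,0],-0.12],[[0.2,3,0],-0.12],[[0.2,3,0],-0.12],[[0.2,3,0],-0.12],[[0.2,3,-1],-0.12],[[0.2,3,-1],-0.12],[[0.2,3,-1],-0.12],[[0.2,3,-1],-0.12],[[0.2,3,-2],-0.12],[[0.1,2.7,-1],-0.115],[[0,0,0],0],[[0,0,0],0]]' 0.85
python3 -m pendant '[[[0,0,-4],0],[[0,0,-4],0],[[0,0,-2.5],0],[[0,0,-0.9],0],[[0,0,0],0],[[0,0,0],0]]'
python3 -m pendant '[[[0,0,0],0],[[0,0,0],0],[[0,0,0],0],[[0,0,0],0]]' 0 40
python3 -m pendant '[[[0,0,1],0],[[0,0,1],0],[[0,0,0],0],[[0,0,0],0],[[0,0,0],0],[[0,0,0],0],[[0,0,0],0]]'
```

```text
time_s: 30.88
ee_pos: [0.556, 0.0907, 0.1314]
eef_rot: [3.141, 0.003, 0.003]
force: [-0.1, -0.9, 0.4]
grip_width: 0.0799
grip_force: 0.0
time_s: 31.38
ee_pos: [0.5576, 0.0893, 0.0203]
eef_rot: [-3.142, -0.001, 0.0]
force: [1.5, 0.2, 0.6]
grip_width: 0.08
grip_force: 0.0
time_s: 31.72
ee_pos: [0.5577, 0.0896, 0.0206]
eef_rot: [3.141, -0.002, 0.0]
force: [-1.2, -3.8, 8.2]
grip_width: 0.0596
grip_force: 40.0
time_s: 32.3
ee_pos: [0.5566, 0.0899, 0.0388]
eef_rot: [3.142, 0.001, -0.0]
force: [0.1, 0.5, -1.8]
grip_width: 0.0598
grip_force: 40.0
```

Flask 4 is empty (~2 N); it goes to tray slot E.

```bash
python3 -m pendant '[[[0,0,4],0],[[-0.35,2.8,4],0.067],[[-0.35,2.8,0],0.067],[[-0.35,2.8,0],0.067],[[-0.35,2.8,0],0.067],[[-0.35,2.8,0],0.067],[[-0.35,2.8,0],0.067],[[-0.35,2.8,0],0.067],[[-0.35,2.8,0],0.067],[[-0.35,2.8,0],0.067],[[-0.35,3,0],0.067],[[0,0,0],0],[[0,0,0],0]]'
python3 -m pendant '[[[0,0,-4],0],[[0,0,-3],0],[[0,0,-1.6],0],[[0,0,-0.6],0],[[0,0,0],0],[[0,0,0],0],[[0,0,0],0]]'
```

```text
time_s: 33.38
ee_pos: [0.5217, 0.3688, 0.1124]
eef_rot: [-3.142, 0.001, 0.672]
force: [0.3, -0.3, -2.5]
grip_width: 0.0596
grip_force: 40.0
time_s: 33.97
ee_pos: [0.5226, 0.3669, 0.0221]
eef_rot: [-3.141, 0.0, 0.668]
force: [-4.9, -1.7, 7.6]
grip_width: 0.0596
grip_force: 40.0
```

```bash
python3 -m pendant '[[[0,0,0],0],[[0,0,0],0],[[0,0,0],0]]' 0.8
python3 -m pendant '[[[0,0,3],0],[[0,0,4],0],[[0,0,4],0],[[1.4,-2.4,1.2],-0.1],[[1.4,-2.4,0],-0.1],[[1.4,-2.4,0],-0.1],[[1.4,-2.4,0],-0.1],[[1.4,-2.4,0],-0.1],[[1.4,-2.4,0],-0.1],[[1.4,-2.4,0],-0.1],[[1.5,-2.4,0],-0.1],[[1.5,-2.4,0],-0.1],[[1.5,-2.4,0],-0.1],[[0,0,0],0],[[0,0,0],0],[[0,0,0],0]]'
python3 chk.py f6
```

```text
time_s: 34.22
ee_pos: [0.5224, 0.3676, 0.0213]
eef_rot: [-3.141, -0.0, 0.669]
force: [-5.0, 5.6, 1.8]
grip_width: 0.0742
grip_force: 3.3
time_s: 35.55
ee_pos: [0.6651, 0.128, 0.143]
eef_rot: [3.142, 0.0, -0.329]
force: [0.5, -0.2, 0.6]
grip_width: 0.0753
grip_force: 0.0
f6 [ 0.668  0.127 -0.338] 0.902
f6 [ 0.667  0.128 -0.339] 0.957
35.65 [0.665  0.1287 0.1433] [-3.142  0.    -0.328]
```

```bash
python3 -m pendant '[[[0.2,0,-4],0],[[0,0,-4],0],[[0,0,-2.5],0],[[0,0,-1.2],0],[[0,0,0],0],[[0,0,0],0]]' 0.85
python3 -m pendant '[[[0,0,0],0],[[0,0,0],0],[[0,0,0],0],[[0,0,0],0]]' 0 40
python3 -m pendant '[[[0,0,1],0],[[0,0,1],0],[[0,0,0],0],[[0,0,0],0],[[0,0,0],0],[[0,0,0],0],[[0,0,0],0]]'
```

```text
time_s: 36.15
ee_pos: [0.6678, 0.1283, 0.0274]
eef_rot: [-3.141, -0.001, -0.329]
force: [0.8, -0.0, 1.0]
grip_width: 0.0798
grip_force: 0.0
time_s: 36.48
ee_pos: [0.6681, 0.1274, 0.0278]
eef_rot: [-3.141, -0.002, -0.33]
force: [-2.8, -3.1, 7.2]
grip_width: 0.0597
grip_force: 40.0
time_s: 37.07
ee_pos: [0.6672, 0.1277, 0.0457]
eef_rot: [3.141, 0.001, -0.33]
force: [0.4, 0.4, -2.3]
grip_width: 0.0601
grip_force: 40.0
```

Flask 6 is empty (2.3 N); it goes to the tray's far column, carried above jar height.

```bash
python3 -m pendant '[[[0,0,3.5],0],[[0,0,4],0],[[0,0,4],0],[[-0.7,2.9,0],0.091],[[-0.7,2.9,0],0.091],[[-0.7,2.9,0],0.091],[[-0.7,2.9,0],0.091],[[-0.7,2.9,0],0.091],[[-0.7,2.9,0],0.091],[[-0.7,2.9,0],0.091],[[-0.7,2.9,0],0.091],[[-0.7,2.9,0],0.091],[[-0.7,2.9,0],0.091],[[-0.7,2.9,0],0.09],[[0,0,0],0],[[0,0,0],0],[[0,0,0],0]]'
python3 - <<'E'
from h import *
s=ctrl.camera("scene"); w=ctrl.camera("wrist"); d=ctrl.camera("side"); o=ctrl.get_obs(); print(o["ee_pos"],o["eef_rot"][2])
I=[cv2.resize(c["color"],(400,300)) for c in (s,d,w)]
cv2.imwrite("pics/o3.png",np.vstack([np.hstack([I[0],I[1]]),np.hstack([I[2],cv2.resize(s["color"][160:310,390:560],(400,300))])])[:,:,::-1])
E
```

```text
time_s: 38.48
ee_pos: [0.5905, 0.4463, 0.1606]
eef_rot: [3.141, 0.001, 0.669]
force: [-0.4, -0.9, -3.1]
grip_width: 0.0597
grip_force: 40.0
[0.59101473 0.44562582 0.16133829] 0.6678548566810625
```

View pics/o3.png

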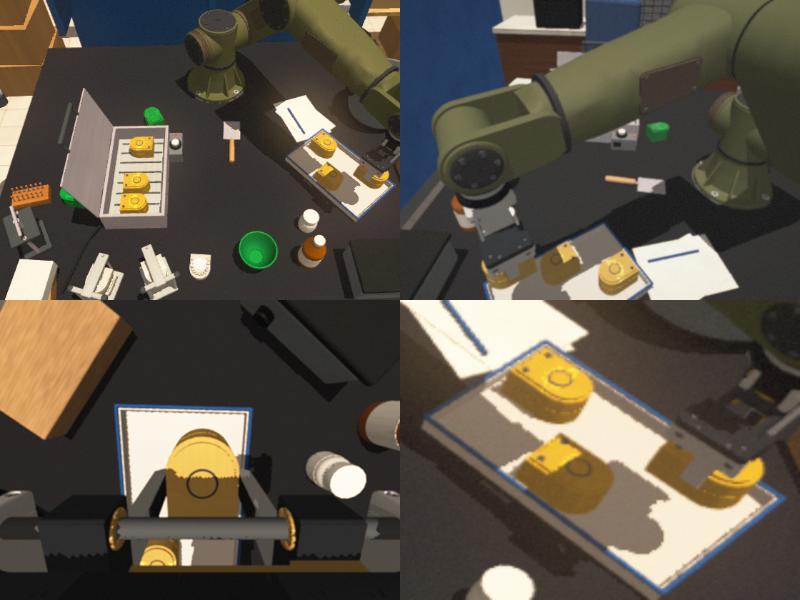

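The tray flasks stand flat and the third is over its slot. Lowering, releasing, then going back to the lid.

```bash
python3 -m pendant '[[[0,0,-4],0],[[0,0,-4],0],[[0,0,-2.5],0],[[0,0,-1.3],0],[[0,0,-0.7],0],[[0,0,0],0],[[0,0,0],0],[[0,0,0],0]]'
python3 -m pendant '[[[0,0,0],0],[[0,0,0],0],[[0,0,0],0]]' 0.76
python3 -m pendant '[[[0,0,3],0],[[0,0,4],0],[[0,0,4],0],[[0,0,4],0],[[-0.4,-3,2],-0.06],[[-0.4,-3.5,2],-0.06],[[-0.4,-3.5,2],-0.06],[[-0.4,-3.5,2],-0.06],[[-0.4,-3.5,2],-0.06],[[-0.4,-3.5,2],-0.06],[[-0.4,-3.5,2],-0.06],[[-0.4,-3.5,2],-0.06],[[-0.4,-3.5,2],-0.06],[[-0.4,-3.5,2],-0.06],[[-0.4,-3.5,2],-0.069],[[-0.4,-3.5,0],0],[[-0.4,-3.5,0],0],[[-0.4,-3.5,0],0],[[-0.4,-3.5,0],0],[[-0.4,-3.5,0],0]]'
python3 -m pendant '[[[-0.4,-3.5,0],0],[[-0.4,-3.5,0],0],[[-0.4,-3.5,0],0],[[-0.4,-3.5,0],0],[[-0.4,-3.5,0],0],[[-0.4,-3.5,0],0],[[-0.4,-3.5,0],0],[[-0.4,-3.5,0],0],[[-0.3,-3.4,0],0],[[0,0,0],0],[[0,0,0],0],[[0,0,0],0]]' 0.34 15
```

```text
time_s: 39.3
ee_pos: [0.5914, 0.4472, 0.0387]
eef_rot: [3.141, -0.003, 0.67]
force: [-0.5, 0.3, -2.0]
grip_width: 0.0596
grip_force: 40.0
time_s: 39.55
ee_pos: [0.5908, 0.447, 0.0374]
eef_rot: [3.141, -0.002, 0.67]
force: [0.3, -0.8, 0.0]
grip_width: 0.0711
grip_force: 0.0
time_s: 41.22
ee_pos: [0.5257, -0.1098, 0.407]
eef_rot: [3.141, -0.001, 0.001]
force: [1.2, -0.8, 0.3]
grip_width: 0.0718
grip_force: 0.0
time_s: 42.22
ee_pos: [0.4915, -0.4219, 0.4066]
eef_rot: [3.141, -0.0, 0.001]
force: [0.2, -0.7, -1.0]
grip_width: 0.0319
grip_force: 0.0
```

```bash
python3 -m pendant '[[[0.2,-2,0],0],[[0.2,-2,0],0],[[0,0,-2],0],[[0,0,-2.5],0],[[0,0,-2],0],[[0,0,-2],0],[[0,0,-1.4],0],[[0,0,0],0]]'
python3 -m pendant '[[[0,0,0],0],[[0,0,0],0],[[0,0,0],0],[[0,0,0],0],[[0,0,0],0]]' 0 12
python3 - <<'E'
import numpy as np
th=np.linspace(1.83,-.01,31); p=24*np.c_[np.cos(th),np.sin(th)]; print(np.diff(p,axis=0).round(2).tolist())
E
```

```text
time_s: 42.88
ee_pos: [0.4956, -0.4604, 0.305]
eef_rot: [-3.139, 0.002, 0.002]
force: [0.6, 0.5, -0.3]
grip_width: 0.0318
grip_force: 0.0
time_s: 43.3
ee_pos: [0.4958, -0.4623, 0.3088]
eef_rot: [3.14, -0.002, 0.001]
force: [2.1, 0.7, 6.8]
grip_width: 0.0136
grip_force: 12.0
[[1.43, 0.33], [1.45, 0.24], [1.46, 0.16], [1.47, 0.07], [1.47, -0.02], [1.47, -0.11], [1.46, -0.2], [1.44, -0.29], [1.42, -0.38], [1.4, -0.47], [1.36, -0.55], [1.33, -0.64], [1.29, -0.72], [1.24, -0.79], [1.19, -0.87], [1.13, -0.94], [1.07, -1.01], [1.01, -1.07], [0.94, -1.13], [0.87, -1.19], [0.8, -1.24], [0.72, -1.28], [0.64, -1.33], [0.56, -1.36], [0.47, -1.39], [0.39, -1.42], [0.3, -1.44], [0.21, -1.46], [0.12, -1.47], [0.03, -1.47]]
```

```bash
python3 -m pendant '[[[0,1.43,0.33],0],[[0,1.45,0.24],0],[[0,1.46,0.16],0],[[0,1.47,0.07],0],[[0,1.47,-0.02],0],[[0,1.47,-0.11],0],[[0,1.46,-0.2],0],[[0,1.44,-0.29],0],[[0,1.42,-0.38],0],[[0,1.4,-0.47],0],[[0,1.36,-0.55],0],[[0,1.33,-0.64],0],[[0,1.29,-0.72],0],[[0,1.24,-0.79],0],[[0,1.19,-0.87],0]]'
python3 -m pendant '[[[0,1.13,-0.94],0],[[0,1.07,-1.01],0],[[0,1.01,-1.07],0],[[0,0.94,-1.13],0],[[0,0.87,-1.19],0],[[0,0.8,-1.24],0],[[0,0.72,-1.28],0],[[0,0.64,-1.33],0],[[0,0.56,-1.36],0],[[0,0.47,-1.39],0],[[0,0,0],0],[[0,0,0],0]]'
```

```text
time_s: 44.55
ee_pos: [0.4963, -0.2531, 0.2659]
eef_rot: [3.14, -0.004, 0.001]
force: [6.9, -1.1, 2.7]
grip_width: 0.0136
grip_force: 12.0
time_s: 45.55
ee_pos: [0.4968, -0.1688, 0.1456]
eef_rot: [-3.138, -0.003, 0.002]
force: [8.1, 19.4, 2.1]
grip_width: 0.0134
grip_force: 12.1
```

```bash
python3 -m pendant '[[[0,0.55,-1.4],0],[[0,0.45,-1.4],0],[[0,0.3,-1.4],0],[[0,0.15,-1.4],0],[[0,0,-1],0],[[0,0,0],0],[[0,0,0],0]]'
```

```text
time_s: 46.13
ee_pos: [0.4962, -0.1563, 0.0791]
eef_rot: [-3.141, -0.001, 0.001]
force: [6.4, 5.8, -4.7]
grip_width: 0.0136
grip_force: 12.0
```

```bash
python3 -m pendant '[[[0,0,-0.5],0],[[0,0,0],0],[[0,0,0],0],[[0,0,0],0]]'
python3 -m pendant '[[[0,0,0],0],[[0,0,0],0],[[0,0,0],0]]' 0.34
python3 -m pendant '[[[0,0,3],0],[[0,0,4],0],[[0,0,4],0],[[-1,1,3],0],[[-2,1,0],0],[[-2,1,0],0],[[-2,1,0],0],[[0,0,0],0],[[0,0,0],0]]' 0
python3 - <<'E'
from h import *
s=ctrl.camera("scene"); w=ctrl.camera("wrist"); d=ctrl.camera("side"); o=ctrl.get_obs(); print(o["ee_pos"],o["eef_rot"][2])
np.savez("wr3.npz",K=w["intrinsics"],T=w["camera_from_world"])
cv2.imwrite("pics/o4.png",np.hstack([cv2.resize(w["color"],(400,300)),cv2.resize(d["color"][100:310,140:420],(400,300))])[:,:,::-1])
print(proj(w,[.3835,-.168,.073])*5/7)
E
```

```text
time_s: 46.47
ee_pos: [0.4961, -0.1561, 0.0745]
eef_rot: [-3.14, -0.001, 0.001]
force: [6.1, 5.8, -4.0]
grip_width: 0.0135
grip_force: 12.0
time_s: 46.72
ee_pos: [0.4955, -0.157, 0.0746]
eef_rot: [3.141, -0.0, 0.001]
force: [-0.0, -1.2, -0.1]
grip_width: 0.0298
grip_force: 0.0
time_s: 47.47
ee_pos: [0.4253, -0.1169, 0.2151]
eef_rot: [3.141, -0.001, 0.001]
force: [0.7, -0.1, 0.6]
grip_width: 0.0
grip_force: 0.0
[ 0.42597063 -0.11725677  0.2144152 ] 0.000536484638764323
[[232.90697094 169.62037155]]
```

View pics/o4.png

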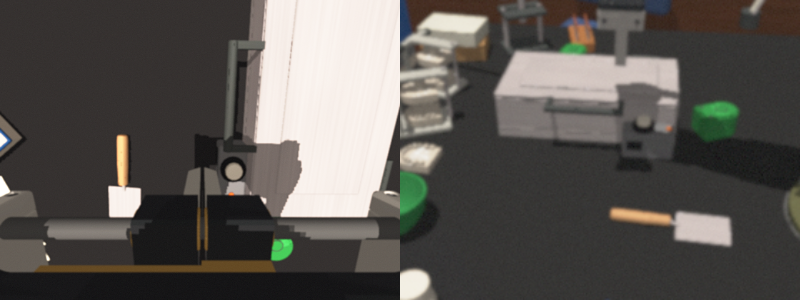

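The button sits at (234,170), exactly where predicted, and the lid is shut flat. Pressing with closed fingers.

```bash
python3 -m pendant '[[[-2.2,-2.6,0],0],[[-2.1,-2.5,0],0],[[0,0,-4],0],[[0,0,-4],0],[[0,0,-3],0],[[0,0,-2],0],[[0,0,0],0],[[0,0,0],0]]'
python3 -m pendant '[[[0,0,-0.6],0],[[0,0,-0.6],0],[[0,0,-0.3],0],[[0,0,0],0],[[0,0,0],0]]'
```

```text
time_s: 48.28
ee_pos: [0.3825, -0.168, 0.0842]
eef_rot: [-3.141, 0.002, 0.001]
force: [0.1, -0.3, 1.3]
grip_width: 0.0005
grip_force: 0.0
time_s: 48.7
ee_pos: [0.3837, -0.1685, 0.071]
eef_rot: [3.14, -0.003, 0.001]
force: [-1.1, 0.1, 15.0]
grip_width: 0.0004
grip_force: 7.6
```

```bash
python3 -m pendant '[[[0,0,-0.3],0],[[0,0,0],0],[[0,0,0],0]]'
python3 - <<'E'
from h import *
d=ctrl.camera("side"); w=ctrl.camera("wrist")
cv2.imwrite("pics/o5.png",np.hstack([cv2.resize(d["color"][140:220,230:350],(450,300),interpolation=cv2.INTER_CUBIC),cv2.resize(w["color"][180:320,220:400],(350,272))[:300].copy() if 0 else cv2.resize(w["color"][180:320,220:400],(350,300))])[:,:,::-1])
E
```

```text
time_s: 48.95
ee_pos: [0.3841, -0.1687, 0.0701]
eef_rot: [3.139, -0.004, 0.001]
force: [-15.3, 7.8, 54.7]
grip_width: 0.0004
grip_force: 27.4
```

View pics/o5.png

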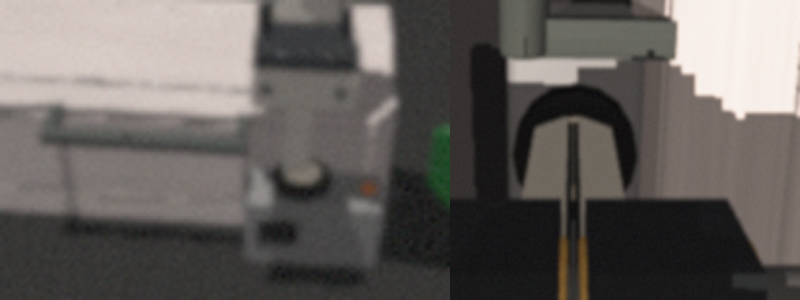

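The picture suggests the fingertips may sit behind the button's centre, because white is still visible in front. I'll triangulate the button from all the views.

```bash
python3 -m pendant '[[[0,0,0.6],0],[[0,0,1],0],[[0,0,0],0]]'
python3 - <<'E'
from h import *
from scipy.optimize import least_squares
s=ctrl.camera("scene"); d=ctrl.camera("side"); L=lambda f:{"intrinsics":np.load(f)["K"],"camera_from_world":np.load(f)["T"]}
O=[(s,np.array((395,186))/3.1+[120,140]),(d,np.array((603,318))/5+[190,120]),(L("wr2.npz"),np.array((179,86))),(L("wr3.npz"),np.array((234,171))*1.4)]
f=lambda p:np.concatenate([proj(c,p)[0]-u for c,u in O])
r=least_squares(f,[.38,-.168,.073]); print(r.x.round(4),r.fun.round(1))
for c,u in O: print(u.round(1),back(c,u,.07).round(4))
E
```

```text
time_s: 49.3
ee_pos: [0.3833, -0.1683, 0.0842]
eef_rot: [3.14, -0.003, 0.001]
force: [0.4, -0.5, 0.3]
grip_width: 0.0005
grip_force: 0.0
[ 0.3819 -0.1688  0.0706] [-3.  -0.  -1.7  0.3 -1.7  0.1 -1.2 -1.3]
[247.4 200. ] [ 0.3817 -0.1611  0.07  ]
[310.6 183.6] [ 0.3772 -0.1718  0.07  ]
[179  86] [ 0.3835 -0.1687  0.07  ]
[327.6 239.4] [ 0.38   -0.1704  0.07  ]
```

The position (0.382, −0.169) is confirmed, but the two closed tips overhang a 28 mm button and may have caught its collar. I'll press again with a single fingertip and the gripper open.

```bash
python3 -m pendant '[[[0,0,2],0],[[0,2.6,0],0],[[0,2.6,0],0],[[0,0,0],0],[[0,0,0],0],[[0,0,0],0],[[0,0,0],0],[[0,0,0],0],[[0,0,-2.4],0],[[0,0,0],0],[[0,0,0],0]]' 1
for i in 1 2 3 4; do python3 -m pendant '[[[0,0,-0.25],0],[[0,0,0],0],[[0,0,0],0]]' | grep -E 'ee_pos|^force|width'; done
```

```text
time_s: 50.32
ee_pos: [0.3818, -0.116, 0.078]
eef_rot: [-3.141, 0.002, 0.0]
force: [0.8, -0.4, 0.3]
grip_width: 0.0704
grip_force: 0.0
ee_pos: [0.3827, -0.116, 0.0765]
force: [0.6, 0.9, 1.8]
grip_width: 0.0903
ee_pos: [0.3827, -0.1159, 0.0737]
force: [1.2, 2.6, 3.8]
grip_width: 0.0939
ee_pos: [0.3828, -0.1159, 0.0712]
force: [0.3, 2.4, 7.0]
grip_width: 0.0938
ee_pos: [0.3833, -0.1161, 0.0702]
force: [-9.5, 10.1, 38.3]
grip_width: 0.0939
```

The force rises like a spring over about 6 mm and then hits a hard stop, so the button went fully down. Retracting and checking the tray and lid.

```bash
python3 -m pendant '[[[0,0,1],0],[[0,0,3],0],[[0,0,4],0],[[0,0,4],0],[[-1,2,3],0],[[-1,2,3],0],[[0,0,0],0],[[0,0,0],0]]'
python3 - <<'E'
from h import *
s=ctrl.camera("scene"); d=ctrl.camera("side")
for g in [(.388,.380),(.5225,.367),(.591,.447)]:
    for c in (s,d):
        try: print(g,*[np.round(k,3) for k in fit([c],g,.005,np.arange(.3,1.1,.15))])
        except Exception as e: print("hid")
cv2.imwrite("pics/o6.png",np.hstack([cv2.resize(s["color"][130:330,100:290],(380,400)),cv2.resize(s["color"][160:320,385:560],(410,400))])[:,:,::-1])
E
```

```text
time_s: 51.98
ee_pos: [0.3626, -0.0756, 0.2492]
eef_rot: [3.141, -0.002, 0.002]
force: [0.1, -0.2, -0.1]
grip_width: 0.094
grip_force: 0.0
(0.388, 0.38) [0.386 0.38  0.655] 0.899
(0.388, 0.38) [0.385 0.378 0.66 ] 0.911
(0.5225, 0.367) [0.523 0.367 0.697] 0.892
(0.5225, 0.367) [0.521 0.366 0.63 ] 0.908
(0.591, 0.447) [0.592 0.448 0.748] 0.908
(0.591, 0.447) [0.589 0.451 0.674] 0.968
```

View pics/o6.png

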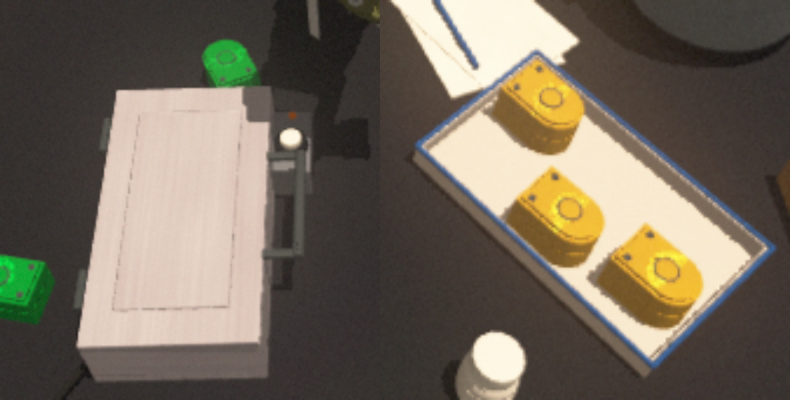

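The lid is shut flush, the three empties stand flat in the tray, and the jar is upright. Handing in.

```bash
python3 -c "
from station import ctrl
print(ctrl.hand_in())"
```

```text
the job is handed in; nothing more can be done
None
```

I handed the job in at about 52 s with the three poured flasks flat in the shut warmer, the start button pressed to its stop, the three empties flat in the tray and the jar upright; no verdict came back.

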